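# Tighten the die clamp nut down a slanted bore

## Robot

A 6-joint arm with a two-finger parallel gripper is mounted at the origin on the work surface. World frame = base frame: x ahead of the robot, y to its left, z up, the work surface at z = 0. Lengths are in m, angles in rad, forces in N, time in s.
With the tool pointing down it reaches from about 0.3 to 0.875 m from the base axis. Payload 6.4 kg.
Tool frame: the origin (TCP) lies on the centre line of the jaws, within the pads' length; the fingertips stand 11 mm ahead of it and the grasp point (between the pads) lies 8 mm behind it; x points along the fingers, y is the direction in which the jaws open and shut, and the axes are right-handed (so a half turn about x gives the same grasp; the last joint's range is limited). The gripper opens to 85 mm and grips with 20 to 120 N. Pads are 22 mm wide; open, the fingers measure 114 mm over their backs; the gripper's body (76 mm by 85 mm) begins 54 mm behind the grasp point. The pads swing forward as they close: fully open they stand 13 mm farther back than shut.
Start: joints at [-1.412, 0.181, 1.607, -0, 1.354, -0.206], TCP at [0.205, -0.537, 0.242] pointing down, gripper open.
Joint ranges: [-2.99, 2.99], [-0.89, 2.07], [0.3, 2.58], [-1.14, 4.28], [0, 2.63], [-3.12, 3.12]. Speed limits (rad/s): [2.57, 2.57, 3.01, 3.14, 3.14, 3.14].

## Interface

Orientations are given as a unit quaternion [w, x, y, z].
In Python, from bench import ctrl, camera, hand_in gives the robot as it stands. The module is installed in compiled form; this text tells all that it offers.
- The arm moves only by the tool drive_tool, never from a script. Its argument "increments" is a list of rows, each a list of 7 numbers: the shift along the tool's x, y, z in m, then the turn, a rotation vector about the tool's x, y, z in degrees, then the gripper's target within -1 to 1 (fully open at 1, half-way at 0, shut at -1). In form: [[dx, dy, dz, rx, ry, rz, claw], ...]. A call has 1 to 10 rows; each row shifts and turns the commanded pose from where the row before left it, along the tool's axes as they then stand; what a row does not reach is not made up. A row lasts 1/8 s, in which the tool goes at most 62.5 mm and 10.7 degrees, less where a joint would pass 70% of its speed; a pose out of reach is approached as far as the arm can. A call is refused whole if a number of a shift passes 0.0625 or a number of a turn 10.7, either way. A call with a gripper value outside its range is refused whole. The fingers move at their own pace and stop on an object; the grip force is fixed at half the most. Time passes only in rows, so rows that do not move let the fingers close. It gives the time, the measured TCP pose, the force and the opening at its end, in the units of the state.
- ctrl.get_obs(): the state, without advancing time (a new reading comes with each control period).
- camera(name): name is "side" or "top"; returns a dict with "img" (400x640x3 uint8, red, green, blue), "depth" (400x640 float32, m along the optical axis (not along the pixel's ray), 0 where there is no reading), "fx", "fy", "cx", "cy" (pixels), "world_from_camera" (4x4, takes a point from camera to world coordinates). Camera axes: x right, y down, z forward; pixel columns grow to the right and rows downward; lengths in m; the calibration is good to about 2 mm. A picture is of the moment at which its call begins.
- hand_in(): hands the job in, once; it reports no verdict.
The state is a dict: "time_s": time; "q": joint angles; "dq": joint speeds; "joint_efforts": joint torques, N m; "eef_pos": TCP position; "eef_rot": TCP orientation; "wrist_force": force on the tool from outside, world axes, zero at the start; "torque": the same for the moment, N m; "opening": opening from 0.0 (shut) to 1.0 (fully open).
Only numpy, scipy, OpenCV 4.12 (cv2) and the standard library are available. Lean on these libraries where they do the work, as an engineer would, in place of code of your own. Each camera call takes 0.05 s, during which the arm holds its last target.

## Task

The die clamp of the lever punch has worked loose. Take the long socket wrench out of its wooden block, put it down the slanted bore at the front of the punch until the socket is fully home over the hidden square nut, and turn it clockwise (seen from the grip) until the nut is tight and will turn no further. Then stand the wrench upright in its block again, socket down and let go, without disturbing the cup, the mallet or the awl.

Things in the scene. Friction and masses are not known exactly. Their poses are not given: they have to be found in the camera images.
- wrench_grip (a point): centre of the flat-sided boxwood grip (32 x 32 mm, 50 mm long) of the steel socket wrench: loose, 0.38 kg, 190 mm long. The wrench's z axis runs from socket to grip, the grip's sides face its x and y. It starts upright in its block, socket down. Below the grip: ferrule 31 mm, shank 24 mm, then the socket, 39 mm across and 52 mm long
- wrench_mouth (a point): centre of the open end of the wrench's socket, on its axis, 165 mm below wrench_grip. The square recess in it is 24.8 mm across flats and 26 mm deep
- bore_mouth (a point): centre of the rim of the round bore at the front of the lever punch (fixed; dark iron, 300 mm wide, 365 mm high, long blue arm above the die). The bore, 45 mm across and 95 mm deep in a boss 70 mm across, leans 30 degrees from vertical towards the punch's front (its own -x), out from under the arm
- bore_floor (a point): centre of the bore's flat floor, 95 mm straight down the bore from bore_mouth; the line from bore_floor to bore_mouth is the bore's axis. The square nut sits here in the middle of the floor. If the squares are not in line the socket stops 11 to 15 mm above the floor; in line within about 7 degrees it drops until its end meets the floor
- nut (a joint): turn of the steel square nut (22 mm across flats, 16 mm high, corners coned off at 45 degrees from 11 mm up), rad, growing clockwise seen from the bore's mouth. Starts at 0.6 to 1.4, tight against a hard stop at 2.4. Turns at about 0.3 N m and stays where left. How its flats stand differs each time, does not follow from this value and must be felt
- block_floor (a point): centre of the floor of the round hole in the wrench's dark wooden block (fixed, 110 x 110 x 60 mm high). The hole is 46 mm across and 48 mm deep; its floor is 12 mm above the shelf
- cup: squat terracotta cup, 84 mm across and 65 mm high, origin at the centre of its underside; leave it alone
- mallet: walnut mallet lying on the shelf, head 62 x 115 x 62 mm, origin under the middle of the head, handle along its +x to 228 mm; leave it alone
- awl: steel awl with boxwood grip, 160 mm long and 28 mm thick, lying along its x axis, point to +x, origin below its ferrule; leave it alone
Mind the look-alikes: they are no part of the job. Of the things that look like the part that bears wrench_grip, the smallest one is meant.

How it is judged:
On the way, in this order (a step that is already met when the one before it is completed fails the run):
1. the socket is fully home over the nut at the bottom of the bore (distance between wrench_mouth and bore_floor below 0.008 m), for 0.1 s.
2. the nut is tight, turned by the wrench while it sits on the nut (value of joint nut above 2.3 rad and distance between wrench_mouth and bore_floor below 0.014 m), for 0.1 s.
At the end, for the whole second after the job is handed in: The nut is tight (joint value above 2.3, its stop being at 2.4) and the wrench stands at rest in its block, socket end within 10 mm of the middle of the hole's floor and upright within 0.15 rad (value of joint nut above 2.3 rad and distance between wrench_mouth and block_floor below 0.01 m and angle between wrench_grip's own z axis and vertical below 0.15 rad and linear speed of wrench below 0.02 m/s); the robot touches nothing.
It fails at once if the cup is moved more than 30 mm (distance of cup from where it was at the start of the episode above 0.03 m).
It fails at once if the mallet is moved more than 30 mm (distance of mallet from where it was at the start of the episode above 0.03 m).
It fails at once if the awl is moved more than 30 mm (distance of awl from where it was at the start of the episode above 0.03 m).
It also fails if it takes over 66 s, if anything falls off the work surface, if the arm or the gripper's body presses on something with over 40 N, if the wrist force passes 120 N, or if a joint passes its speed limit or range.

## Working session

There is one attempt and no reset: what is moved stays moved. The work goes in short steps, Python scripts to look and compute and a tool call to move; the robot and the scene stay as the last step left them, time stands still between calls to the robot, and variables do not carry over. Pictures are saved under pics/ and viewed, and the job is handed in when it is done.

Besides the shell and the picture viewer there is one more tool, called after "Emit:" as a command line: name --pt "numbers of a row" for each row, then --argument value for the rest. drive_tool: Moves the arm, as the interface text tells. Its arguments: {"type":"object","properties":{"increments":{"type":"array","items":{"type":"array","items":{"type":"number"}}}},"required":["increments"]}

```bash
mkdir -p pics; ls
python3 - <<'E'
from bench import ctrl,camera
import cv2,numpy as np
for n in("side","top"):
    c=camera(n); cv2.imwrite(f"pics/{n}0.png",c["img"][:,:,::-1]); np.savez(f"{n}0.npz",**c)
    print(n,c["fx"],c["fy"],c["cx"],c["cy"]); print(np.round(c["world_from_camera"],4))
o=ctrl.get_obs(); print(o)
E
```

```text
pics
side 391.53745396204886 391.53745396204886 321.2154095210241 202.0673766459597
[[ 0.9888 -0.0857  0.1225  0.4083]
 [-0.1494 -0.5335  0.8325 -0.742 ]
 [-0.006  -0.8414 -0.5403  0.5992]
 [ 0.      0.      0.      1.    ]]
top 466.74567651047346 466.74567651047346 317.1291916224239 200.55314568826572
[[-0.011  -0.9961  0.0875  0.4043]
 [-0.9999  0.0107 -0.0042  0.0055]
 [ 0.0032 -0.0875 -0.9962  1.4418]
 [ 0.      0.      0.      1.    ]]
{'time_s': 0.1, 'q': array([-1.41232400e+00,  1.81472952e-01,  1.60790420e+00, -3.20669411e-05,
        1.35383751e+00, -2.06299210e-01]), 'dq': array([ 0.00068176, -0.00223594, -0.00350424,  0.00135985, -0.00074447,
       -0.00032143]), 'joint_efforts': array([ 1.47693554e-03, -4.45875371e+01, -3.52238560e+01, -1.88990443e-04,
        4.04079328e-03,  7.94169466e-06]), 'eef_pos': array([ 0.20505153, -0.53666973,  0.2414726 ]), 'eef_rot': array([ 0.1276812 ,  0.69538052,  0.12882834, -0.69537523]), 'wrist_force': array([-0.15757747,  0.73143527, -0.42020875]), 'torque': array([-0.02102194, -0.04328684, -0.03369653]), 'opening': 0.9978547079351314}
```

View pics/side0.png

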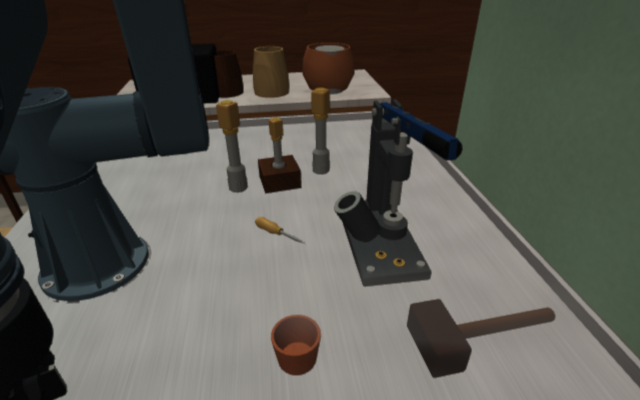

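View pics/top0.png

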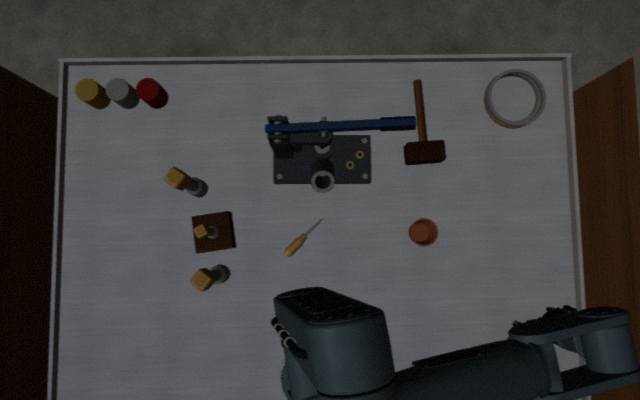

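```bash
cat > h.py <<'E'
import numpy as np,cv2
def load(n): return dict(np.load(n+".npz"))
def pts(c):
    d=c["depth"].astype(float); h,w=d.shape; u,v=np.meshgrid(np.arange(w),np.arange(h))
    P=np.stack([(u-c["cx"])/c["fx"]*d,(v-c["cy"])/c["fy"]*d,d],-1)
    T=c["world_from_camera"]; W=P@T[:3,:3].T+T[:3,3]; W[d==0]=np.nan; return W
def proj(c,p):
    T=c["world_from_camera"]; q=T[:3,:3].T@(np.asarray(p)-T[:3,3]); return np.array([c["fx"]*q[0]/q[2]+c["cx"],c["fy"]*q[1]/q[2]+c["cy"]])
def ray(c,u,v):
    T=c["world_from_camera"]; d=T[:3,:3]@np.array([(u-c["cx"])/c["fx"],(v-c["cy"])/c["fy"],1]); return T[:3,3],d
def onz(c,u,v,z):
    o,d=ray(c,u,v); return o+d*(z-o[2])/d[2]
def onx(c,u,v,n,k):
    o,d=ray(c,u,v); return o+d*(k-n@o)/(n@d)
E
python3 - <<'E'
from h import *
s=load("side0");t=load("top0")
def crop(c,x0,y0,x1,y1,k,f): cv2.imwrite(f,cv2.resize(np.clip(c["img"][y0:y1,x0:x1,::-1].astype(float)*1.8,0,255).astype(np.uint8),None,fx=k,fy=k,interpolation=cv2.INTER_CUBIC))
crop(s,210,75,460,295,3,"pics/s1.png"); crop(t,150,100,440,280,2.7,"pics/t1.png")
W=pts(s);V=pts(t)
for u,v in [(276,122),(349,203),(337,200),(360,205),(277,150),(280,175),(228,110),(320,100)]: print("s",u,v,np.round(W[v,u],4))
for u,v in [(200,232),(321,181),(311,181),(332,181),(321,191),(321,171),(225,240),(178,177),(203,278)]: print("t",u,v,np.round(V[v,u],4))
E
```

```text
s 276 122 [0.4363 0.2956 0.2015]
s 349 203 [0.5845 0.0093 0.1024]
s 337 200 [0.5559 0.0099 0.1131]
s 360 205 [ 0.5979 -0.0402  0.1273]
s 277 150 [0.4335 0.3015 0.1142]
s 280 175 [0.4357 0.2553 0.0567]
s 228 110 [0.3141 0.2674 0.2527]
s 320 100 [0.5664 0.3416 0.2414]
t 200 232 [0.4329 0.3122 0.1993]
t 321 181 [ 0.5834 -0.0123  0.0648]
t 311 181 [0.576  0.0169 0.1242]
t 332 181 [ 0.5751 -0.0428  0.1263]
t 321 191 [ 0.5489 -0.0114  0.1078]
t 321 171 [ 0.6021 -0.0117  0.1397]
t 225 240 [0.4118 0.2735 0.0558]
t 178 177 [0.5711 0.3526 0.2673]
t 203 278 [0.3174 0.2856 0.2718]
```

View pics/s1.png

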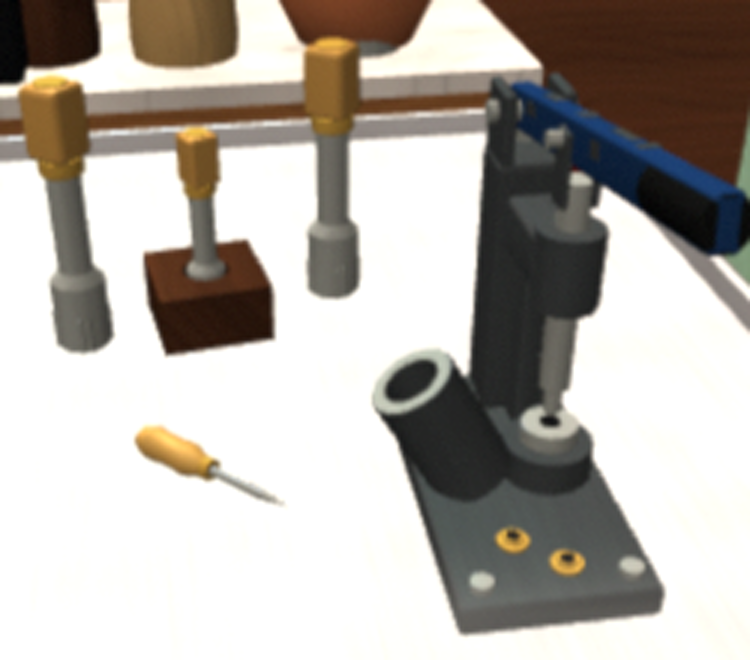

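View pics/t1.png

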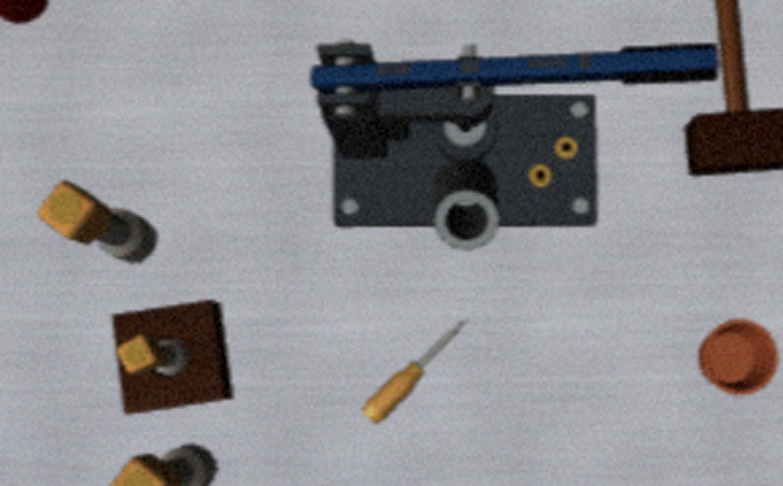

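Run:
```python
from h import *
s=load("side0");t=load("top0")
for n,c,(u0,v0,u1,v1) in (("s",s,(330,185,372,220)),("t",t,(305,165,340,198))):
    W=pts(c); hsv=cv2.cvtColor(c["img"],cv2.COLOR_RGB2HSV).astype(int)
    m=np.zeros(W.shape[:2],bool); m[v0:v1,u0:u1]=True
    P0=W
    # approx frame
    c0=np.array([.575,-.0125,.124]); n0=np.array([-.5,0,.866]);d=P0-c0; h=d@n0; r=np.linalg.norm(d-h[...,None]*n0,axis=-1)
    m&=(abs(h)<.008)&(r>.019)&(r<.04)&(W[...,2]>.08)
    P=W[m]; 
    for _ in range(4):
        mu=P.mean(0);U,S,Vt=np.linalg.svd(P-mu);nn=Vt[2]*np.sign(Vt[2][2]); e=(P-mu)@nn; P=P[abs(e)<2.5*e.std()]
    e1=np.cross([0,1,0],nn);e1/=np.linalg.norm(e1);e2=np.cross(nn,e1)
    q=np.stack([(P-mu)@e1,(P-mu)@e2],1)
    print(n,len(P),"normal",nn.round(3),"std",e.std(), "extent", q.min(0),q.max(0))
    # min enclosing circle
    (cx,cy),R=cv2.minEnclosingCircle(q.astype(np.float32)); print(" encl",(mu+cx*e1+cy*e2).round(4),R)
    A=np.c_[q,np.ones(len(q))]; 
    print(" mean",mu.round(4))
    # image ellipse by brightness
    g=cv2.cvtColor(c["img"],cv2.COLOR_RGB2GRAY)
    print(g[(v0+v1)//2,u0:u1])
# block top
for n,c in (("s",s),("t",t)):
    W=pts(c); m=(abs(W[...,2]-.06)<.005)&(abs(W[...,0]-.43)<.08)&(abs(W[...,1]-.28)<.08)
    r=cv2.minAreaRect(W[m][:,:2].astype(np.float32)); print(n,m.sum(),r, np.median(W[m][:,2]))
    m=(W[...,2]>.186)&(abs(W[...,0]-.43)<.06)&(abs(W[...,1]-.3)<.05)
    P=W[m];print(" grip",len(P),P.min(0),P.max(0))
    m=(W[...,2]>.155)&(W[...,2]<.22)&(abs(W[...,0]-.43)<.06)&(abs(W[...,1]-.3)<.05)
    P=W[m]; print(cv2.minAreaRect(P[:,:2].astype(np.float32)))
```

```text
s 343 normal [-0.503 -0.023  0.864] std 0.002219922752518059 extent [-0.03479794 -0.0291051 ] [0.03380172 0.03962235]
 encl [ 0.5748 -0.0165  0.1222] 0.035554684698581696
 mean [ 0.5744 -0.0223  0.1217]
[147 148 149 148 141 126 113 109  90  48  24  20  21  22  22  22  23  23
  22  23  23  22  25  43  78 104 108  97  67  32  21  19  18  17  19  29
  36  30  23  19  20  22]
t 261 normal [-0.497  0.011  0.868] std 0.0026755987113912623 extent [-0.03795215 -0.03269666] [0.03275553 0.03295379]
 encl [ 0.5755 -0.0171  0.1225] 0.03559640422463417
 mean [ 0.5776 -0.016   0.1237]
[26 27 24 27 27 40 56 66 67 54 24  6  4  4 10  8  7 10 15 12 15  9 21 14
 19 38 59 67 64 51 26 26 19 26 25]
s 583 ((0.43474894762039185, 0.3090336322784424), (0.11075914651155472, 0.11409923434257507), 7.584354877471924) 0.06125391746924702
 grip 118 [0.41657852 0.28803216 0.18624913] [0.45315517 0.32067623 0.20639035]
((0.4362023174762726, 0.3086768388748169), (0.034166667610406876, 0.03543037921190262), 24.52090835571289)
t 933 ((0.4367840588092804, 0.3107793629169464), (0.10999847948551178, 0.11179909855127335), 7.955327033996582) 0.0609064073838117
 grip 155 [0.41711214 0.29077037 0.18611713] [0.45417456 0.32822251 0.21204219]
((0.43649670481681824, 0.3101573586463928), (0.032246194779872894, 0.032769136130809784), 27.280834197998047)
```

Run:
```python
from h import *
s=load("side0");t=load("top0")
nn=np.array([-.5,-.006,.866]);nn/=np.linalg.norm(nn); k=nn@np.array([.5758,-.018,.1225])
for n,c,(u0,v0,u1,v1),th in (("s",s,(330,188,372,218),60),("t",t,(307,167,337,195),38)):
    K=6; g=cv2.cvtColor(c["img"],cv2.COLOR_RGB2GRAY)[v0:v1,u0:u1]
    g=cv2.GaussianBlur(cv2.resize(g,None,fx=K,fy=K,interpolation=cv2.INTER_CUBIC),(0,0),3)
    b=(g<th).astype(np.uint8); N,L,S,C=cv2.connectedComponentsWithStats(b)
    cen=None
    for i in range(1,N):
        x,y,w,h,a=S[i]
        if x>0 and y>0 and x+w<b.shape[1] and y+h<b.shape[0] and a>1000:
            cn=cv2.findContours((L==i).astype(np.uint8),cv2.RETR_EXTERNAL,cv2.CHAIN_APPROX_NONE)[0][0]
            pu=(cn[:,0,0]+.5)/K-.5+u0; pv=(cn[:,0,1]+.5)/K-.5+v0
            P=np.array([onx(c,a,b_,nn,k) for a,b_ in zip(pu,pv)])
            e1=np.cross([0,1,0],nn);e1/=np.linalg.norm(e1);e2=np.cross(nn,e1);o=np.array([.575,-.017,.1225])
            q=np.stack([(P-o)@e1,(P-o)@e2],1).astype(np.float32)
            A=np.c_[q,np.ones(len(q))];x=np.linalg.lstsq(A,(q**2).sum(1),rcond=None)[0]/[2,2,1]
            print(n,"circle",(o+x[0]*e1+x[1]*e2).round(4),np.sqrt(x[2]+x[0]**2+x[1]**2), cv2.fitEllipse(q))
# punch base yaw from the top: dark plate
W=pts(t); m=(W[...,2]>.01)&(W[...,2]<.045)&(W[...,0]>.5)&(W[...,0]<.75)&(W[...,1]>-.15)&(W[...,1]<.15)
P=W[m][:,:2].astype(np.float32); print(cv2.minAreaRect(P),np.median(W[m][:,2]))
# blue arm
hsv=cv2.cvtColor(t["img"],cv2.COLOR_RGB2HSV); m=(hsv[...,0]>100)&(hsv[...,0]<125)&(hsv[...,1]>140)&(hsv[...,2]>50); v,u=np.nonzero(m); m[:,:]&=True
P=W[m];P=P[(P[:,2]>.2)]; print(P.min(0),P.max(0),len(P),cv2.minAreaRect(P[:,:2].astype(np.float32)))
```

```text
s circle [ 0.5734 -0.0117  0.1216] 0.021188047247352227 ((-0.0018562451004981995, 0.005269018933176994), (0.041327301412820816, 0.04371313750743866), 88.9912338256836)
t circle [ 0.5743 -0.0151  0.1221] 0.02123599309462583 ((-0.0008235415443778038, 0.0019091812428086996), (0.04108589515089989, 0.04448431730270386), 1.0793099403381348)
((0.6395793557167053, -0.0028297752141952515), (0.21333184838294983, 0.2941591739654541), 0.12384706735610962) 0.02727474187229806
[ 0.68100734 -0.13490206  0.30661953] [0.68566551 0.09071389 0.34474212] 10 ((0.6830558180809021, -0.022097930312156677), (0.0044341785833239555, 0.22562505304813385), 0.19935868680477142)
```

```bash
cat >> h.py <<'E'
from scipy.spatial.transform import Rotation as Ro
def R(o): w,x,y,z=o["eef_rot"]; return Ro.from_quat([x,y,z,w])
def st():
    from bench import ctrl
    o=ctrl.get_obs(); return o
E
python3 - <<'E'
from h import *
o=st(); M=R(o).as_matrix(); print(M.round(3)); 
y=M[:,1]; print("jaw ang",np.degrees(np.arctan2(y[1],y[0])),"q1",np.degrees(o["q"][0]),"q6",np.degrees(o["q"][5]))
s=load("side0")
# bolts / plate edge yaw from top
t=load("top0");W=pts(t)
P=[onz(t,279.3,176.3,.03),onz(t,364.8,176.3,.03)];print(P)
# awl / lookalikes
for n,c in(("t",t),):
    for x,y in((.571,.352),(.317,.286)):
        m=(W[...,2]>.22)&(np.hypot(W[...,0]-x,W[...,1]-y)<.06);print(W[m].min(0),W[m].max(0))
g=cv2.cvtColor(t["img"],cv2.COLOR_RGB2GRAY)
E
```

```text
[[-0.     0.357 -0.934]
 [ 0.002 -0.934 -0.357]
 [-1.    -0.002 -0.   ]]
jaw ang -69.0997196130252 q1 -80.92020436147708 q6 -11.820074021382668
[array([0.60374397, 0.11419582, 0.03      ]), array([ 0.6009924 , -0.14660876,  0.03      ])]
[0.54440067 0.33494987 0.22057282] [0.59917922 0.3901261  0.26954102]
[0.2839289  0.26561072 0.22009144] [0.33935074 0.31979518 0.2718095 ]
```

```bash
cat >> h.py <<'E'
def plan(p0,R0,wps,claw,dp=4,dr=1):
    """wps: list of (pos,Rot,nrows). print rounded rows, tracking rounding"""
    p=np.array(p0,float);r=R0;rows=[]
    pa,ra=p.copy(),r
    for pt,rt,n in wps:
        pt=np.array(pt,float); rv=(ra.inv()*rt).as_rotvec()
        for i in range(1,n+1):
            f=i/n; pg=pa+(pt-pa)*f; rg=ra*Ro.from_rotvec(rv*f)
            d=np.round(r.inv().apply(pg-p),dp); w=np.round(np.degrees((r.inv()*rg).as_rotvec()),dr)
            rows.append([float(x)+0. for x in d]+[float(x)+0. for x in w]+[claw])
            p=p+r.apply(d); r=r*Ro.from_rotvec(np.radians(w))
        pa,ra=pt,rt
    for k in range(0,len(rows),10): print("["+", ".join("["+", ".join("%g"%x for x in q)+"]" for q in rows[k:k+10])+"]")
    A=np.abs(rows); print("max",A[:,:3].max(),A[:,3:6].max(),np.linalg.norm(A[:,:3],axis=1).max(),"end",p.round(4)); return p,r
def down(jaw):
    j=np.radians(jaw); x=np.array([0,0,-1.]);y=np.array([np.cos(j),np.sin(j),0]); return Ro.from_matrix(np.stack([x,y,np.cross(x,y)],1))
def cyl(r,az,z): a=np.radians(az); return [r*np.cos(a),r*np.sin(a),z]
E
python3 - <<'E'
from h import *
o=st(); w=[]
import numpy as np
N=20
for i in range(1,N+1):
    f=i/N; az=np.interp(f,[0,1],[-69.1,35.35]); r=np.interp(az,[-69.1,-30,12,35.35],[.575,.45,.45,.5345]); z=np.interp(f,[0,.2,1],[.242,.30,.30])
    w.append((cyl(r,az,z),down(-69.1+185.1*f),1))
plan(o["eef_pos"],R(o),w,1)
E
```

```text
[[-0.015, -0.0185, -0.0507, -9.3, 0, 0.1, 1], [-0.0145, -0.0154, -0.0505, -9.2, 0, 0, 1], [-0.0144, -0.012, -0.05, -9.3, 0, 0, 1], [-0.0145, -0.0087, -0.0492, -9.2, 0, 0, 1], [0, -0.0056, -0.0482, -9.3, 0, 0, 1], [0, -0.0026, -0.047, -9.2, 0, 0, 1], [0, 0.0001, -0.0456, -9.3, 0, 0, 1], [0, 0.0106, -0.0408, -9.2, 0, 0, 1], [0, 0.0203, -0.0357, -9.3, 0, 0, 1], [0, 0.0227, -0.0341, -9.2, 0, 0, 1]]
[[0, 0.0251, -0.0325, -9.3, 0, 0, 1], [0, 0.0273, -0.0306, -9.3, 0, 0, 1], [0, 0.0294, -0.0285, -9.2, 0, 0, 1], [0, 0.0313, -0.0265, -9.3, 0, 0, 1], [0, 0.0331, -0.0242, -9.2, 0, 0, 1], [0, 0.0398, -0.0145, -9.3, 0, 0, 1], [0, 0.0465, -0.0034, -9.2, 0, 0, 1], [0, 0.0483, -0.0009, -9.3, 0, 0, 1], [0, 0.0498, 0.002, -9.2, 0, 0, 1], [0, 0.0512, 0.0049, -9.3, 0, 0, 1]]
max 0.0512 9.3 0.056015533559897475 end [0.436  0.3093 0.3   ]
```

Emit:
drive_tool --pt "-0.015 -0.0185 -0.0507 -9.3 0 0.1 1" --pt "-0.0145 -0.0154 -0.0505 -9.2 0 0 1" --pt "-0.0144 -0.012 -0.05 -9.3 0 0 1" --pt "-0.0145 -0.0087 -0.0492 -9.2 0 0 1" --pt "0 -0.0056 -0.0482 -9.3 0 0 1" --pt "0 -0.0026 -0.047 -9.2 0 0 1" --pt "0 0.0001 -0.0456 -9.3 0 0 1" --pt "0 0.0106 -0.0408 -9.2 0 0 1" --pt "0 0.0203 -0.0357 -9.3 0 0 1" --pt "0 0.0227 -0.0341 -9.2 0 0 1"

```text
time_s: 1.35
eef_pos: [0.4309, -0.1296, 0.3]
eef_rot: [0.592, 0.386, 0.592, -0.387]
wrist_force: [0.7, -0.0, -0.8]
opening: 0.999
```

Emit:
drive_tool --pt "0 0.0251 -0.0325 -9.3 0 0 1" --pt "0 0.0273 -0.0306 -9.3 0 0 1" --pt "0 0.0294 -0.0285 -9.2 0 0 1" --pt "0 0.0313 -0.0265 -9.3 0 0 1" --pt "0 0.0331 -0.0242 -9.2 0 0 1" --pt "0 0.0398 -0.0145 -9.3 0 0 1" --pt "0 0.0465 -0.0034 -9.2 0 0 1" --pt "0 0.0483 -0.0009 -9.3 0 0 1" --pt "0 0.0498 0.002 -9.2 0 0 1" --pt "0 0.0512 0.0049 -9.3 0 0 1"

```text
time_s: 2.6
eef_pos: [0.4357, 0.3103, 0.2991]
eef_rot: [0.689, -0.161, 0.689, 0.16]
wrist_force: [1.1, -0.7, 0.6]
opening: 0.997
```

Run:
```python
from h import *
from bench import camera
o=st(); print(o["time_s"],o["eef_pos"],o["q"]); M=R(o).as_matrix();y=M[:,1];print(np.degrees(np.arctan2(y[1],y[0])),M.round(4))
c=camera("side");cv2.imwrite("pics/s2.png",cv2.resize(c["img"][60:240,180:420,::-1],None,fx=3,fy=3))
plan(o["eef_pos"],R(o),[([.436,.3095,.200],down(116),5),([.436,.3095,.169],down(116),2)],1)
```

```text
2.6 [0.43567217 0.31033318 0.29907878] [ 0.39798499  0.04752008  1.63858486 -0.00186706  1.45602987 -1.63141986]
116.28864604015655 [[ 2.000e-04 -4.429e-01  8.966e-01]
 [-1.900e-03  8.966e-01  4.429e-01]
 [-1.000e+00 -1.800e-03 -7.000e-04]]
[[0.0198, -0.0001, 0, 0.1, 0, 0, 1], [0.0198, -0.0002, 0, 0, 0, 0, 1], [0.0198, -0.0001, 0, 0.1, 0, 0.1, 1], [0.0199, -0.0002, 0, 0, 0, 0, 1], [0.0198, -0.0002, 0, 0.1, 0, 0, 1], [0.0155, 0, 0, 0, 0, 0, 1], [0.0155, 0, 0, 0, 0, 0, 1]]
max 0.0199 0.1 0.019901004999748128 end [0.436  0.3095 0.169 ]
```

View pics/s2.png

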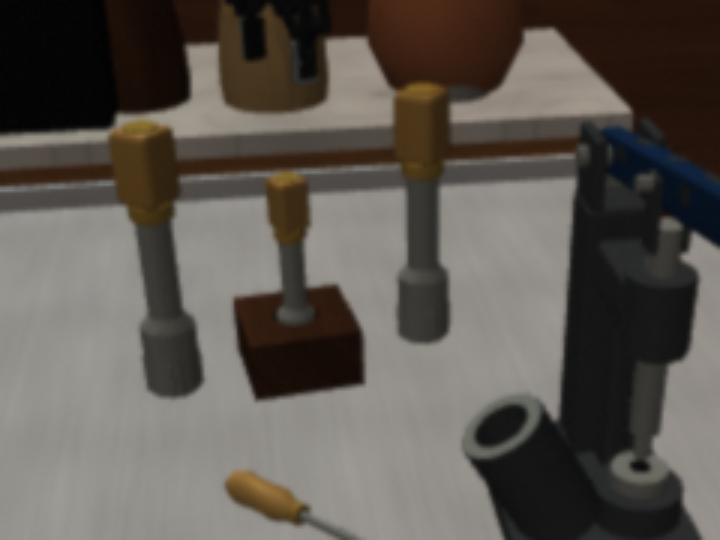

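Emit:
drive_tool --pt "0.0198 -0.0001 0 0.1 0 0 1" --pt "0.0198 -0.0002 0 0 0 0 1" --pt "0.0198 -0.0001 0 0.1 0 0.1 1" --pt "0.0199 -0.0002 0 0 0 0 1" --pt "0.0198 -0.0002 0 0.1 0 0 1" --pt "0.0155 0 0 0 0 0 1" --pt "0.0155 0 0 0 0 0 1"

```text
time_s: 3.52
eef_pos: [0.4364, 0.308, 0.1687]
eef_rot: [0.689, -0.157, 0.689, 0.157]
wrist_force: [-1.0, -0.1, -0.1]
opening: 1.005
```

Run:
```python
from h import *
from bench import camera
o=st(); print(o["time_s"],o["eef_pos"],o["q"]);
c=camera("side");cv2.imwrite("pics/s3.png",cv2.resize(c["img"][60:240,180:420,::-1],None,fx=3,fy=3))
```

```text
3.525 [0.43643221 0.30802774 0.16866821] [ 3.92239437e-01  1.69824368e-01  1.77758737e+00  1.62406040e-05
  1.19425365e+00 -1.62710368e+00]
```

View pics/s3.png

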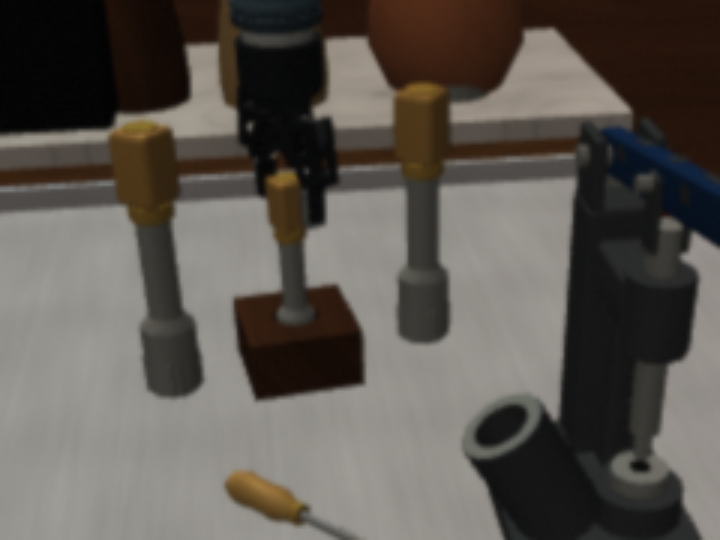

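Emit:
drive_tool --pt "0 0 0 0 0 0 -1" --pt "0 0 0 0 0 0 -1" --pt "0 0 0 0 0 0 -1" --pt "0 0 0 0 0 0 -1" --pt "0 0 0 0 0 0 -1" --pt "0 0 0 0 0 0 -1"

```text
time_s: 4.32
eef_pos: [0.4371, 0.3085, 0.1705]
eef_rot: [0.69, -0.157, 0.689, 0.157]
wrist_force: [-0.3, 1.0, 6.1]
opening: 0.366
```

Run:
```python
from h import *
from bench import camera
o=st(); print(o["time_s"],o["eef_pos"],o["q"],o["wrist_force"],o["torque"]);
c=camera("side");cv2.imwrite("pics/s4.png",cv2.resize(c["img"][60:240,180:420,::-1],None,fx=3,fy=3))
```

```text
4.325 [0.43707799 0.30848306 0.17045195] [ 3.92418638e-01  1.67888690e-01  1.77585690e+00  2.96775345e-04
  1.19582212e+00 -1.62707816e+00] [-0.28799046  1.03903717  6.1430045 ] [ 0.24808947  0.05202117 -0.04823453]
```

View pics/s4.png

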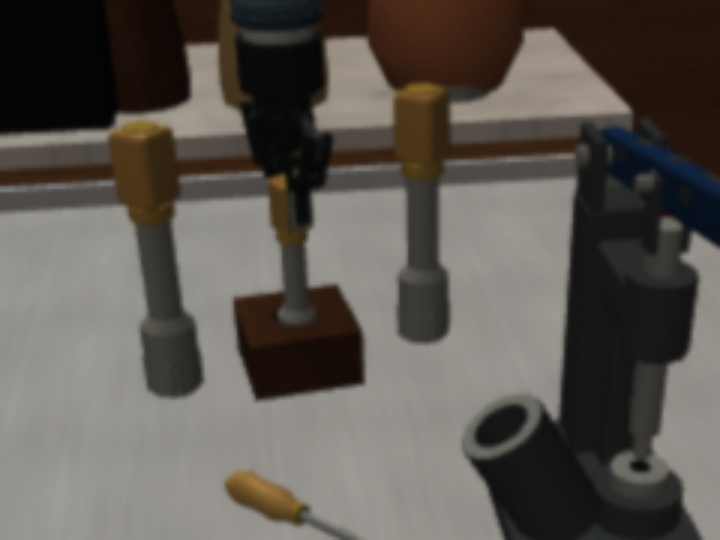

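```bash
cat >> h.py <<'E'
BM=np.array([.574,-.0135,.122]); NN=np.array([-.5,.004,.866]); NN/=np.linalg.norm(NN)
def tilt(jaw): return Ro.from_rotvec([0,-np.pi/6,0])*down(jaw)
E
python3 - <<'E'
from h import *
o=st()
plan(o["eef_pos"],R(o),[([.4368,.3085,.2705],R(o),4),([.445,.20,.28],down(116),3),(BM+.188*NN,tilt(80),6)],-1)
E
```

```text
[[-0.025, 0, 0, 0, 0, 0, -1], [-0.025, 0.0001, 0, 0, 0, 0, -1], [-0.025, 0, 0, 0, 0, 0, -1], [-0.0251, 0.0001, 0, 0, 0, 0, -1], [-0.0032, -0.0338, -0.0132, -0.1, 0, 0, -1], [-0.0032, -0.0338, -0.0133, -0.1, 0.1, 0, -1], [-0.0031, -0.0337, -0.0134, -0.1, 0, 0, -1], [-0.0008, -0.0344, -0.0103, 5.9, -5, -0.7, -1], [-0.0012, -0.0353, -0.0066, 5.8, -5.1, -0.7, -1], [-0.0011, -0.0358, -0.0029, 5.9, -5, -0.7, -1]]
[[-0.0007, -0.036, 0.0009, 5.8, -5, -0.7, -1], [-0.0001, -0.0356, 0.0045, 5.9, -5.1, -0.7, -1], [0.0009, -0.035, 0.0081, 5.8, -5, -0.8, -1]]
max 0.036 5.9 0.036463269189692796 end [ 0.48   -0.0127  0.2848]
```

Emit:
drive_tool --pt "-0.02 0 0 0 0 0 -1" --pt "-0.025 0 0 0 0 0 -1" --pt "-0.025 0 0 0 0 0 -1" --pt "-0.03 0.0002 0 0 0 0 -1"

```text
time_s: 4.88
eef_pos: [0.4352, 0.3076, 0.2684]
eef_rot: [0.688, -0.158, 0.691, 0.157]
wrist_force: [0.4, 0.8, -4.5]
opening: 0.369
```

Run:
```python
from h import *
from bench import camera
o=st(); print(o["time_s"],o["eef_pos"],o["q"],o["wrist_force"],o["torque"]);
c=camera("side");cv2.imwrite("pics/s5.png",cv2.resize(c["img"][30:240,180:420,::-1],None,fx=3,fy=3))
```

```text
4.875 [0.43523357 0.30756105 0.26841862] [ 3.92529014e-01  6.72076011e-02  1.67964999e+00 -3.92017101e-04
  1.39868823e+00 -1.62666876e+00] [ 0.44668752  0.84597756 -4.50603274] [ 0.03587432 -0.10347544 -0.02217783]
```

View pics/s5.png

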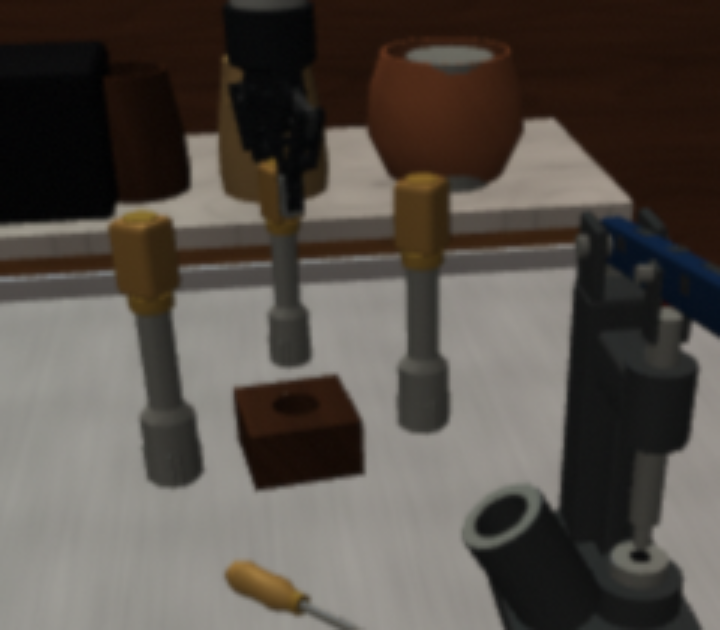

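Emit:
drive_tool --pt "-0.0032 -0.0338 -0.0132 -0.1 0 0 -1" --pt "-0.0032 -0.0338 -0.0133 -0.1 0.1 0 -1" --pt "-0.0031 -0.0337 -0.0134 -0.1 0 0 -1" --pt "-0.0008 -0.0344 -0.0103 5.9 -5 -0.7 -1" --pt "-0.0012 -0.0353 -0.0066 5.8 -5.1 -0.7 -1" --pt "-0.0011 -0.0358 -0.0029 5.9 -5 -0.7 -1" --pt "-0.0007 -0.036 0.0009 5.8 -5 -0.7 -1" --pt "-0.0001 -0.0356 0.0045 5.9 -5.1 -0.7 -1" --pt "0.0009 -0.035 0.0081 5.8 -5 -0.8 -1" --pt "0 0 0 0 0 0 -1"

```text
time_s: 6.18
eef_pos: [0.4778, -0.0147, 0.2814]
eef_rot: [0.861, 0.076, 0.5, -0.046]
wrist_force: [-0.4, 0.5, -3.7]
opening: 0.369
```

Run:
```python
from h import *
from bench import camera
o=st(); print(o["time_s"],o["eef_pos"],o["q"],o["wrist_force"],o["torque"]);print(R(o).as_matrix().round(4),tilt(80).as_matrix().round(4))
for n in("side","top"):
    c=camera(n);np.savez(n+"1.npz",**c)
    im=c["img"].astype(float)*1.6
    b=(250,80,450,260) if n=="side" else (240,100,440,280)
    cv2.imwrite(f"pics/{n}6.png",cv2.resize(np.clip(im[b[1]:b[3],b[0]:b[2],::-1],0,255).astype(np.uint8),None,fx=3.3,fy=3.3))
    M=R(o).as_matrix()
    for k in(0,.106,.158): print(n,k,proj(c,o["eef_pos"]+k*M[:,0]).round(1))
    print("bore",proj(c,BM).round(1))
```

```text
6.175 [ 0.47775035 -0.01469102  0.28139164] [-0.4124167  -0.45794881  2.17103134  0.24118299  0.95975155 -1.89658536] [-0.44961543  0.46784477 -3.66070114] [ 0.03493025  0.72663592 -0.0436175 ]
[[ 0.4954  0.1548  0.8548]
 [-0.0032  0.9843 -0.1764]
 [-0.8687  0.0847  0.4881]] [[ 0.5     0.1504  0.8529]
 [ 0.      0.9848 -0.1736]
 [-0.866   0.0868  0.4924]]
side 0 [302.2 139. ]
side 0.106 [327.9 177.2]
side 0.158 [339.3 194.2]
bore [346.8 201.5]
top 0 [323.4 211.9]
top 0.106 [322.8 194.6]
top 0.158 [322.5 187. ]
bore [321.7 181.7]
```

View pics/side6.png

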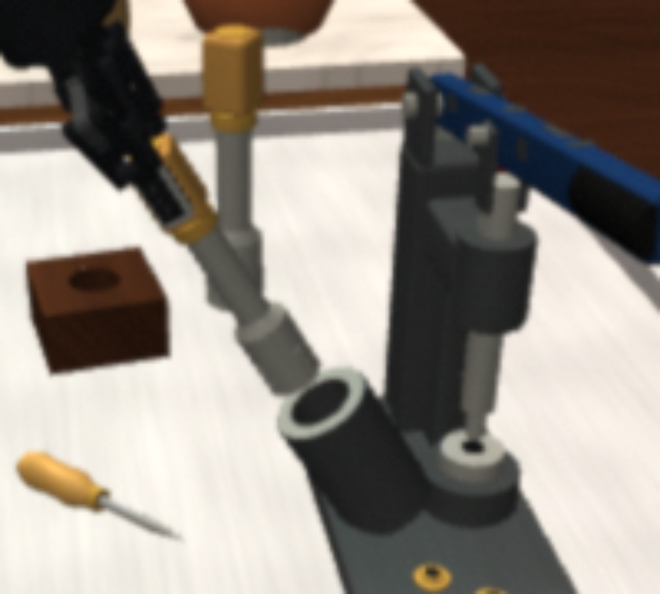

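View pics/top6.png

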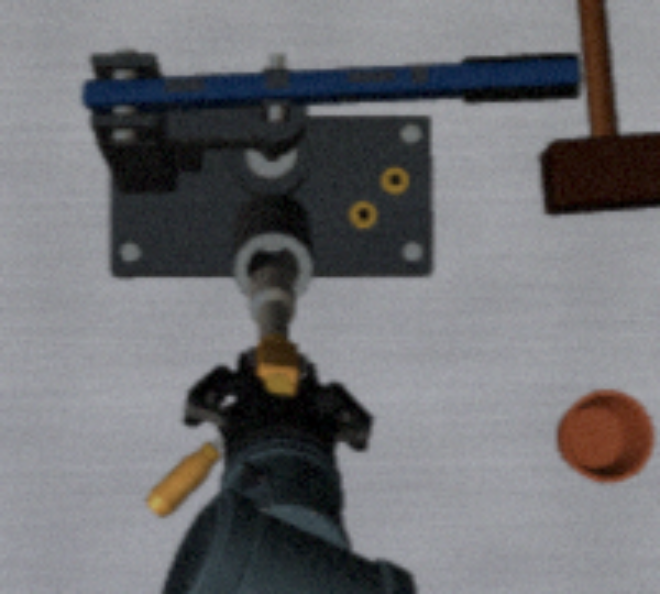

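```bash
cat >> h.py <<'E'
BM[1]=-.0142
def rep(o=None):
    o=o or st(); M=R(o).as_matrix(); m=o["eef_pos"]+.158*M[:,0]; d=m-BM
    h=-d@NN; lat=d+h*NN
    e2=np.cross(NN,[0,1,0]); # lateral
    y=M[:,1]; ang=np.degrees(np.arctan2(y@np.array([0,1,0]),y@np.array([.866,0,.5])))
    print("t %.2f depth %.1f mm lat(e2 %.1f,y %.1f) tiltdir %s jaw %.1f"%(o["time_s"],h*1e3,lat@(-e2)*1e3,lat[1]*1e3,(-M[:,0]).round(3),ang),"F tool",(M.T@o["wrist_force"]).round(1),"T tool",(M.T@o["torque"]).round(2),"q",o["q"].round(2),"op",round(o["opening"],3))
    return o
E
python3 - <<'E'
from h import *
o=rep(); 
plan(o["eef_pos"],R(o),[(BM+.188*NN,tilt(80),1),(BM+.168*NN,tilt(80),1),(BM+.105*NN,tilt(80),5)],-1)
E
```

```text
t 6.28 depth -28.7 mm lat(e2 -3.2,y 1.0) tiltdir [-0.496  0.001  0.869] jaw 80.0 F tool [ 2.9 -0.6 -2.2] T tool [-0.04  0.64 -0.1 ] q [-0.41 -0.46  2.17  0.24  0.96 -1.9 ] op 0.369
[[-0.0013, -0.0001, 0.0025, 0, -0.3, 0.1, -1], [0.02, 0, 0, 0, 0, 0, -1], [0.0126, -0.0001, 0, 0, 0, 0, -1], [0.0126, 0, 0, 0, 0, 0, -1], [0.0126, -0.0001, 0, 0, 0, 0, -1], [0.0126, 0, 0, 0, 0, 0, -1], [0.0126, -0.0001, 0, 0, 0, 0, -1]]
max 0.02 0.3 0.02 end [ 0.5215 -0.0138  0.2129]
```

Emit:
drive_tool --pt "-0.0013 -0.0005 0.0025 0 -0.3 0.1 -1" --pt "0 0 0 0 0 0 -1" --pt "0 0 0 0 0 0 -1"

```text
time_s: 6.65
eef_pos: [0.481, -0.0133, 0.2862]
eef_rot: [0.864, 0.074, 0.497, -0.043]
wrist_force: [-0.5, 0.1, -3.3]
opening: 0.373
```

Run:
```python
from h import *
o=rep();
```

```text
t 6.65 depth -30.7 mm lat(e2 2.1,y 0.7) tiltdir [-0.503  0.     0.864] jaw 80.1 F tool [ 2.6 -0.3 -2.1] T tool [-0.03  0.7  -0.11] q [-0.41 -0.46  2.16  0.25  0.96 -1.9 ] op 0.373
```

```bash
cat >> h.py <<'E'
def avg(n=6):
    from bench import ctrl,camera
    ps=[];rs=[];fs=[];ts=[]
    for i in range(n):
        o=ctrl.get_obs(); ps.append(o["eef_pos"]);rs.append(R(o).as_quat());fs.append(o["wrist_force"]);ts.append(o["torque"])
        c=camera("side" if i%2 else "top")
    r=Ro.from_quat(rs).mean(); o=dict(o); o["eef_pos"]=np.mean(ps,0); x,y,z,w=r.as_quat(); o["eef_rot"]=[w,x,y,z]; o["wrist_force"]=np.mean(fs,0);o["torque"]=np.mean(ts,0)
    print("std mm",(np.std(ps,0)*1e3).round(2)); rep(o); return o
E
python3 - <<'E'
from h import *
o=avg(); 
plan(o["eef_pos"],R(o),[(BM+.188*NN,tilt(80),1),(BM+.168*NN,tilt(80),1),(BM+.105*NN,tilt(80),5)],-1)
E
```

```text
std mm [0.03 0.17 0.03]
t 6.90 depth -30.7 mm lat(e2 2.1,y 0.4) tiltdir [-0.503  0.     0.864] jaw 80.1 F tool [ 3.2 -0.5 -1.8] T tool [-0.02  0.69 -0.15] q [-0.41 -0.46  2.16  0.25  0.96 -1.9 ] op 0.367
[[0.0007, -0.0001, -0.0015, 0.1, 0.2, 0, -1], [0.02, -0.0001, 0, 0, 0, 0, -1], [0.0126, -0.0001, 0, 0, 0, 0, -1], [0.0126, 0, 0, 0, 0, 0, -1], [0.0126, -0.0001, 0, 0, 0, 0, -1], [0.0126, 0, 0, 0, 0, 0, -1], [0.0126, -0.0001, 0, 0, 0, 0, -1]]
max 0.02 0.2 0.02000024999843752 end [ 0.5215 -0.0138  0.2129]
```

Emit:
drive_tool --pt "0.0007 -0.0003 -0.0015 0 0.2 0 -1" --pt "0.01 0 0 0 0 0 -1" --pt "0.01 0 0 0 0 0 -1" --pt "0.01 0 0 0 0 0 -1" --pt "0.01 0 0 0 0 0 -1"

```text
time_s: 7.58
eef_pos: [0.5002, -0.0139, 0.2493]
eef_rot: [0.863, 0.075, 0.498, -0.043]
wrist_force: [0.1, -0.5, -3.5]
opening: 0.366
```

Run:
```python
from h import *
from bench import camera
o=rep(); c=camera("side");cv2.imwrite("pics/s7.png",cv2.resize(np.clip(c["img"][80:260,250:450,::-1]*1.6,0,255).astype(np.uint8),None,fx=3.3,fy=3.3))
rep()
```

```text
t 7.58 depth 10.9 mm lat(e2 -0.3,y 0.3) tiltdir [-0.5   -0.     0.866] jaw 80.1 F tool [ 3.1 -0.8 -1.5] T tool [ 0.    0.71 -0.12] q [-0.39 -0.35  2.17  0.25  0.85 -1.91] op 0.366
t 7.62 depth 11.8 mm lat(e2 -1.4,y 0.5) tiltdir [-0.498 -0.001  0.867] jaw 80.0 F tool [ 4.5 -1.  -2.4] T tool [ 0.01  0.52 -0.14] q [-0.39 -0.35  2.17  0.25  0.85 -1.91] op 0.364
```

View pics/s7.png

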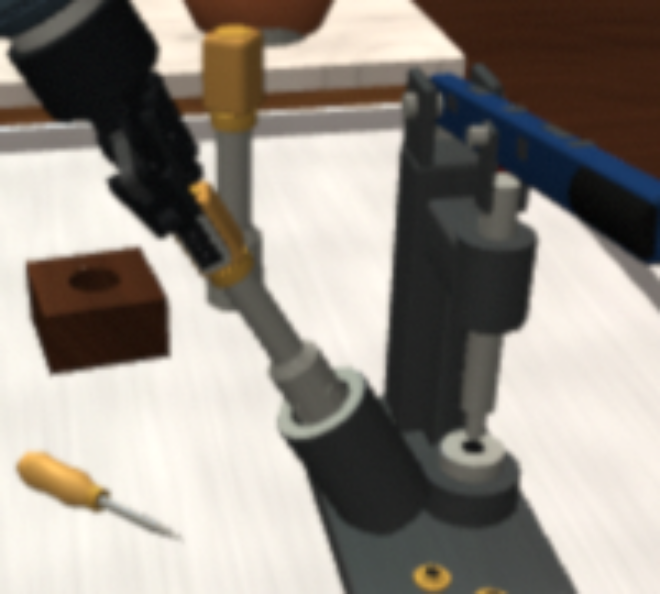

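Emit:
drive_tool --pt "0.012 0 0 0 0 0 -1" --pt "0.012 0 0 0 0 0 -1" --pt "0.012 0 0 0 0 0 -1" --pt "0.012 0 0 0 0 0 -1" --pt "0.008 0 0 0 0 0 -1"

```text
time_s: 8.25
eef_pos: [0.5282, -0.0139, 0.2007]
eef_rot: [0.863, 0.075, 0.498, -0.043]
wrist_force: [-0.1, -0.4, -4.2]
opening: 0.37
```

Run:
```python
from h import *
o=avg(4)
```

```text
std mm [0.14 0.02 0.38]
t 8.40 depth 66.9 mm lat(e2 -0.7,y 0.6) tiltdir [-0.499 -0.     0.867] jaw 80.1 F tool [ 4.1 -0.7 -2.1] T tool [ 0.02  0.66 -0.15] q [-0.36 -0.2   2.16  0.27  0.7  -1.92] op 0.367
```

Emit:
drive_tool --pt "0.006 -0.0004 0.0005 0 0 0 -1" --pt "0.005 0 0 0 0 0 -1" --pt "0.003 0 0 0 0 0 -1"

```text
time_s: 8.82
eef_pos: [0.5355, -0.0146, 0.1896]
eef_rot: [0.863, 0.075, 0.498, -0.043]
wrist_force: [-4.4, -1.6, 1.9]
opening: 0.368
```

Run:
```python
from h import *
o=avg(3)
```

```text
std mm [0.03 0.06 0.05]
t 8.93 depth 80.2 mm lat(e2 0.5,y -0.2) tiltdir [-0.5    0.     0.866] jaw 80.1 F tool [-0.3 -2.1 -2.3] T tool [ 0.02  0.83 -0.62] q [-0.35 -0.16  2.16  0.28  0.67 -1.93] op 0.37
```

Emit:
drive_tool --pt "0.002 0 0 0 0 0 -1" --pt "0.002 0 0 0 0 0 -1"

```text
time_s: 9.22
eef_pos: [0.5377, -0.0153, 0.1875]
eef_rot: [0.863, 0.074, 0.498, -0.044]
wrist_force: [-9.7, -3.0, 6.5]
opening: 0.363
```

Run:
```python
from h import *
o=avg(2)
```

```text
std mm [0.06 0.   0.17]
t 9.28 depth 83.3 mm lat(e2 1.3,y -1.0) tiltdir [-0.501  0.002  0.865] jaw 80.2 F tool [-8.8 -4.3 -4.7] T tool [-0.07  1.59 -1.59] q [-0.35 -0.15  2.15  0.28  0.66 -1.93] op 0.368
```

Emit:
drive_tool --pt "0 -0.0006 -0.0004 5 0 0 -1" --pt "0 0 0 6 0 0 -1" --pt "0 0 0 6 0 0 -1"

```text
time_s: 9.7
eef_pos: [0.5371, -0.0158, 0.1868]
eef_rot: [0.842, 0.202, 0.486, -0.117]
wrist_force: [-7.7, -4.1, 4.6]
opening: 0.361
```

Run:
```python
from h import *
o=rep()
```

```text
t 9.70 depth 83.4 mm lat(e2 0.5,y -1.5) tiltdir [-0.501  0.002  0.866] jaw 63.0 F tool [-7.9 -5.7 -2. ] T tool [-0.34  0.88 -1.78] q [-0.35 -0.15  2.16  0.28  0.66 -1.63] op 0.361
```

Emit:
drive_tool --pt "0.001 -0.0005 0 6 0 0 -1" --pt "0 0 0 6 0 0 -1" --pt "0 0 0 6 0 0 -1"

```text
time_s: 10.07
eef_pos: [0.5373, -0.0162, 0.1866]
eef_rot: [0.801, 0.331, 0.461, -0.192]
wrist_force: [-16.0, -3.3, 14.1]
opening: 0.368
```

Run:
```python
from h import *
o=rep()
```

```text
t 10.07 depth 83.7 mm lat(e2 0.7,y -1.9) tiltdir [-0.501  0.002  0.866] jaw 45.0 F tool [-20.2  -7.1  -2.4] T tool [-0.28  0.95 -2.53] q [-0.35 -0.15  2.16  0.28  0.66 -1.32] op 0.368
```

Emit:
drive_tool --pt "0 -0.0008 -0.0002 6 0 0 -1" --pt "0 0 0 6 0 0 -1" --pt "0 0 0 6 0 0 -1"

```text
time_s: 10.45
eef_pos: [0.5368, -0.0163, 0.1863]
eef_rot: [0.739, 0.452, 0.426, -0.261]
wrist_force: [-16.4, -2.1, 13.1]
opening: 0.364
```

Run:
```python
from h import *
o=rep()
```

```text
t 10.45 depth 83.7 mm lat(e2 0.1,y -2.0) tiltdir [-0.501  0.001  0.865] jaw 27.0 F tool [-19.6  -7.8  -1.6] T tool [-0.34  0.41 -2.33] q [-0.35 -0.15  2.16  0.29  0.66 -1.01] op 0.364
```

Emit:
drive_tool --pt "-0.0005 -0.0008 -0.0003 6 0 0 -1" --pt "0 0 0 6 0 0 -1" --pt "0 0 0 6 0 0 -1"

```text
time_s: 10.82
eef_pos: [0.536, -0.0162, 0.1861]
eef_rot: [0.659, 0.563, 0.379, -0.325]
wrist_force: [-9.0, -0.5, 7.6]
opening: 0.37
```

Run:
```python
from h import *
o=rep()
```

```text
t 10.82 depth 83.5 mm lat(e2 -0.5,y -1.8) tiltdir [-0.501  0.001  0.865] jaw 9.0 F tool [-11.1  -4.   -0.2] T tool [-0.3  -0.05 -1.59] q [-0.36 -0.15  2.16  0.29  0.66 -0.7 ] op 0.37
```

Emit:
drive_tool --pt "0 0 0 -3 0 0 -1" --pt "0.0005 0 0 -3 0 0 -1" --pt "0.0005 0 0 -3 0 0 -1"

```text
time_s: 11.2
eef_pos: [0.5366, -0.0162, 0.1853]
eef_rot: [0.702, 0.508, 0.404, -0.293]
wrist_force: [-6.7, -1.3, 5.9]
opening: 0.367
```

Run:
```python
from h import *
o=rep()
```

```text
t 11.20 depth 84.5 mm lat(e2 -0.5,y -1.8) tiltdir [-0.502  0.001  0.865] jaw 18.2 F tool [-8.5 -3.2  0.4] T tool [ 0.02  0.17 -1.32] q [-0.35 -0.15  2.16  0.29  0.66 -0.86] op 0.367
```

Emit:
drive_tool --pt "0.001 0 0 -2 0 0 -1" --pt "0.001 0 0 -2 0 0 -1" --pt "0.001 0 0 -1 0 0 -1"

```text
time_s: 11.58
eef_pos: [0.5381, -0.0162, 0.1818]
eef_rot: [0.723, 0.477, 0.417, -0.275]
wrist_force: [-0.7, -0.4, 0.1]
opening: 0.369
```

Run:
```python
from h import *
o=rep()
```

```text
t 11.57 depth 88.3 mm lat(e2 -0.9,y -1.7) tiltdir [-0.501  0.001  0.865] jaw 23.1 F tool [-0.4 -0.7  0.1] T tool [-0.02 -0.14 -0.52] q [-0.35 -0.14  2.16  0.29  0.65 -0.95] op 0.369
```

Emit:
drive_tool --pt "0.002 0 0 0 0 0 -1" --pt "0.002 0 0 0 0 0 -1" --pt "0.002 0 0 0 0 0 -1"

```text
time_s: 11.95
eef_pos: [0.5412, -0.0162, 0.1766]
eef_rot: [0.723, 0.478, 0.416, -0.276]
wrist_force: [-4.1, -0.5, 4.5]
opening: 0.366
```

Run:
```python
from h import *
o=rep()
```

```text
t 11.95 depth 94.3 mm lat(e2 -0.9,y -1.7) tiltdir [-0.501  0.001  0.865] jaw 23.1 F tool [-6.  -1.4 -0.1] T tool [-0.11 -0.16 -0.41] q [-0.35 -0.12  2.16  0.29  0.63 -0.95] op 0.366
```

Emit:
drive_tool --pt "0.0015 0 0 0 0 0 -1" --pt "0 0 0 0 0 0 -1"

```text
time_s: 12.2
eef_pos: [0.5418, -0.0161, 0.176]
eef_rot: [0.723, 0.477, 0.417, -0.275]
wrist_force: [-11.4, -1.3, 13.3]
opening: 0.368
```

Run:
```python
from h import *
o=rep()
```

```text
t 12.20 depth 95.2 mm lat(e2 -0.7,y -1.6) tiltdir [-0.501  0.001  0.865] jaw 23.1 F tool [-17.2  -3.5  -0.1] T tool [-0.11  0.03 -1.12] q [-0.35 -0.12  2.15  0.29  0.63 -0.95] op 0.368
```

Emit:
drive_tool --pt "-0.0005 0 0 7 0 0 -1" --pt "0 0 0 7 0 0 -1" --pt "0 0 0 7 0 0 -1"

```text
time_s: 12.58
eef_pos: [0.5415, -0.0161, 0.1759]
eef_rot: [0.624, 0.601, 0.359, -0.347]
wrist_force: [-3.2, 1.1, 5.5]
opening: 0.366
```

Run:
```python
from h import *
o=rep()
```

```text
t 12.57 depth 95.1 mm lat(e2 -1.1,y -1.7) tiltdir [-0.501  0.001  0.866] jaw 2.1 F tool [-6.3  0.  -1.1] T tool [-2.38 -0.   -0.16] q [-0.35 -0.12  2.15  0.29  0.63 -0.58] op 0.366
```

Emit:
drive_tool --pt "0 0 0 2 0 0 -1" --pt "0 0 0 2 0 0 -1"

```text
time_s: 12.82
eef_pos: [0.5415, -0.016, 0.1759]
eef_rot: [0.604, 0.621, 0.348, -0.359]
wrist_force: [-3.3, 0.9, 5.5]
opening: 0.366
```

Run:
```python
from h import *
from bench import camera
o=rep(); c=camera("side");cv2.imwrite("pics/s8.png",cv2.resize(np.clip(c["img"][80:260,250:450,::-1]*1.6,0,255).astype(np.uint8),None,fx=3.3,fy=3.3));rep()
```

```text
t 12.82 depth 95.1 mm lat(e2 -1.1,y -1.6) tiltdir [-0.501  0.001  0.866] jaw -1.6 F tool [-6.4 -0.1 -0.9] T tool [-2.68  0.14 -0.2 ] q [-0.35 -0.12  2.15  0.29  0.63 -0.52] op 0.366
t 12.88 depth 95.1 mm lat(e2 -1.1,y -1.6) tiltdir [-0.501  0.001  0.866] jaw -1.7 F tool [-6.6  0.6 -0.7] T tool [-2.5   0.12 -0.21] q [-0.35 -0.12  2.15  0.29  0.63 -0.51] op 0.37
```

View pics/s8.png

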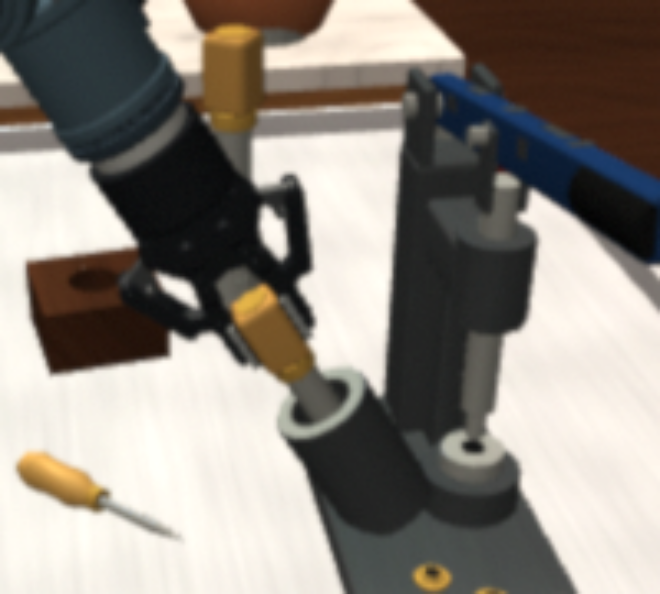

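Emit:
drive_tool --pt "0 0 0 -2 0 0 -1"

```text
time_s: 13.0
eef_pos: [0.5415, -0.0159, 0.1758]
eef_rot: [0.615, 0.61, 0.354, -0.352]
wrist_force: [-4.9, 0.6, 4.9]
opening: 0.368
```

Run:
```python
from h import *
o=rep()
```

```text
t 13.00 depth 95.1 mm lat(e2 -1.1,y -1.4) tiltdir [-0.501  0.001  0.866] jaw 0.4 F tool [-6.7 -1.8 -0.6] T tool [-1.35  0.01 -0.35] q [-0.35 -0.12  2.15  0.29  0.63 -0.55] op 0.368
```

Emit:
drive_tool --pt "0 0 0 -2 0 0 -1"

```text
time_s: 13.12
eef_pos: [0.5415, -0.0158, 0.1759]
eef_rot: [0.625, 0.6, 0.36, -0.346]
wrist_force: [-5.6, -1.1, 6.3]
opening: 0.37
```

Run:
```python
from h import *
o=rep()
```

```text
t 13.12 depth 95.1 mm lat(e2 -1.1,y -1.3) tiltdir [-0.501  0.     0.865] jaw 2.3 F tool [-8.3 -1.8  1. ] T tool [-0.59 -0.02 -0.41] q [-0.35 -0.12  2.15  0.29  0.63 -0.59] op 0.37
```

Emit:
drive_tool --pt "0 0 0 -2 0 0 -1"

```text
time_s: 13.25
eef_pos: [0.5415, -0.0159, 0.1758]
eef_rot: [0.635, 0.589, 0.366, -0.34]
wrist_force: [-3.6, 0.4, 6.3]
opening: 0.371
```

Run:
```python
from h import *
o=rep()
```

```text
t 13.25 depth 95.1 mm lat(e2 -1.1,y -1.4) tiltdir [-0.501  0.     0.866] jaw 4.3 F tool [-7.2  0.1 -0.4] T tool [-0.9   0.09 -0.35] q [-0.35 -0.12  2.15  0.29  0.63 -0.62] op 0.371
```

Emit:
drive_tool --pt "-0.0005 0 0 -3 0 0 -1"

```text
time_s: 13.38
eef_pos: [0.5412, -0.0159, 0.1758]
eef_rot: [0.65, 0.573, 0.375, -0.33]
wrist_force: [4.7, -0.6, -4.8]
opening: 0.365
```

Run:
```python
from h import *
o=rep()
```

```text
t 13.38 depth 95.0 mm lat(e2 -1.3,y -1.3) tiltdir [-0.501  0.     0.865] jaw 7.2 F tool [6.5 1.6 0.8] T tool [-0.14 -0.18  0.34] q [-0.35 -0.12  2.16  0.29  0.63 -0.67] op 0.365
```

Emit:
drive_tool --pt "0 0 0 -3 0 0 -1"

```text
time_s: 13.5
eef_pos: [0.5413, -0.0159, 0.1758]
eef_rot: [0.664, 0.556, 0.383, -0.321]
wrist_force: [0.9, -0.6, 1.2]
opening: 0.369
```

Run:
```python
from h import *
o=rep()
```

```text
t 13.50 depth 95.1 mm lat(e2 -1.3,y -1.4) tiltdir [-0.501  0.     0.865] jaw 10.1 F tool [-0.6  1.2  0.9] T tool [ 0.01 -0.14  0.  ] q [-0.35 -0.12  2.16  0.3   0.63 -0.72] op 0.369
```

Emit:
drive_tool --pt "0 0 0 5 0 0 -1" --pt "0 0 0 5 0 0 -1" --pt "0 0 0 2 0 0 -1"

```text
time_s: 13.88
eef_pos: [0.5412, -0.0159, 0.1758]
eef_rot: [0.604, 0.621, 0.348, -0.359]
wrist_force: [2.6, 0.4, -1.0]
opening: 0.371
```

Run:
```python
from h import *
o=rep()
```

```text
t 13.88 depth 95.0 mm lat(e2 -1.3,y -1.5) tiltdir [-0.501  0.001  0.866] jaw -1.7 F tool [ 2.2  1.7 -0.5] T tool [-2.66  0.14  0.4 ] q [-0.35 -0.12  2.15  0.29  0.63 -0.51] op 0.371
```

Emit:
drive_tool --pt "0 0 0 -6 0 0 -1" --pt "0 0 0 -6 0 0 -1" --pt "-0.004 0 0 0 0 0 -1" --pt "-0.008 0 0 0 0 0 -1" --pt "-0.012 0 0 0 0 0 -1" --pt "-0.014 0 0 0 0 0 -1"

```text
time_s: 14.62
eef_pos: [0.5204, -0.0155, 0.2077]
eef_rot: [0.662, 0.557, 0.384, -0.322]
wrist_force: [1.1, 1.0, -3.4]
opening: 0.368
```

Run:
```python
from h import *
o=rep()
```

```text
t 14.62 depth 57.0 mm lat(e2 -4.1,y -0.8) tiltdir [-0.497 -0.001  0.868] jaw 10.0 F tool [ 3.5 -0.6 -1.1] T tool [ 0.03  0.11 -0.61] q [-0.37 -0.23  2.17  0.27  0.73 -0.7 ] op 0.368
```

Emit:
drive_tool --pt "-0.008 0 0 0 0 0 -1" --pt "-0.014 0 0 0 0 0 -1" --pt "-0.014 0 0 0 0 0 -1" --pt "-0.014 0 0 0 0 0 -1" --pt "-0.014 0 0 0 0 0 -1" --pt "-0.014 0 0 0 0 0 -1" --pt "-0.014 0 0 0 0 0 -1" --pt "0 0 0 0 0 0 -1"

```text
time_s: 15.62
eef_pos: [0.4757, -0.016, 0.2889]
eef_rot: [0.664, 0.556, 0.383, -0.321]
wrist_force: [0.7, -0.4, -4.2]
opening: 0.365
```

Run:
```python
from h import *
from bench import camera
o=rep(); c=camera("side");np.savez("side2.npz",**c);cv2.imwrite("pics/s9.png",cv2.resize(np.clip(c["img"][60:260,230:450,::-1]*1.6,0,255).astype(np.uint8),None,fx=3.3,fy=3.3));o=rep()
M=R(o).as_matrix()
for k in(0,.106,.158): print(k,proj(c,o["eef_pos"]+k*M[:,0]).round(1))
# block hole from initial-lifted image
g=cv2.cvtColor(c["img"],cv2.COLOR_RGB2GRAY)
```

```text
t 15.62 depth -35.7 mm lat(e2 -1.5,y -2.1) tiltdir [-0.501  0.001  0.865] jaw 10.0 F tool [ 4.  -1.5  0.1] T tool [-0.02  0.17 -0.68] q [-0.42 -0.48  2.17  0.25  0.98 -0.69] op 0.365
t 15.68 depth -35.1 mm lat(e2 -2.1,y -1.9) tiltdir [-0.5    0.     0.866] jaw 10.0 F tool [ 4.1 -3.2 -0.4] T tool [ 0.    0.15 -0.75] q [-0.42 -0.47  2.17  0.25  0.98 -0.69] op 0.368
0 [301.1 136.2]
0.106 [327.3 174.6]
0.158 [338.9 191.6]
```

View pics/s9.png

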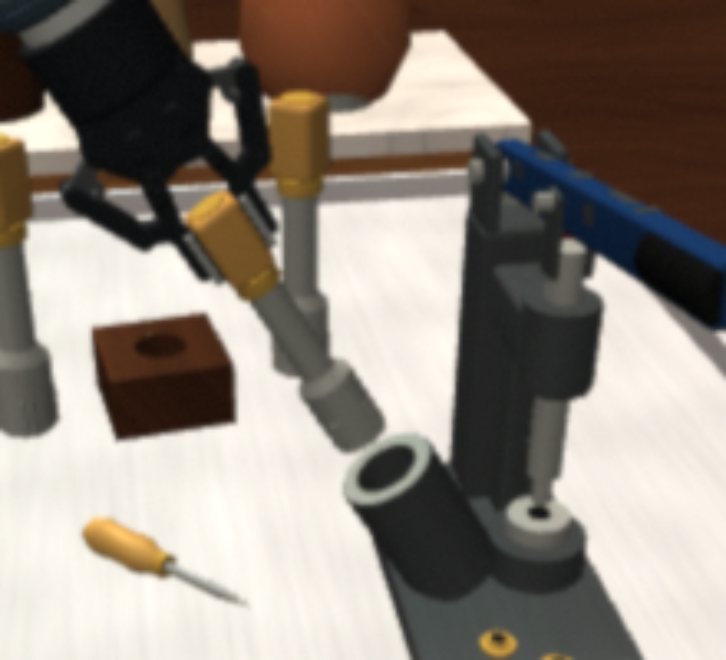

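Run:
```python
from h import *
from bench import camera
s=load("side2"); t=camera("top")
for n,c in(("s",s),("t",t)):
    W=pts(c); m=(abs(W[...,2]-.06)<.006)&(abs(W[...,0]-.436)<.075)&(abs(W[...,1]-.31)<.075)
    r=cv2.minAreaRect(W[m][:,:2].astype(np.float32)); print(n,"block",r)
    u,v=proj(c,[.436,.31,.06]); print(u,v)
    hole=(W[...,2]<.052)&(np.hypot(W[...,0]-.436,W[...,1]-.31)<.03)
    K=8;u0,v0=int(u)-20,int(v)-16; g=cv2.cvtColor(c["img"],cv2.COLOR_RGB2GRAY)[v0:v0+32,u0:u0+40]
    G=cv2.GaussianBlur(cv2.resize(g,None,fx=K,fy=K,interpolation=cv2.INTER_CUBIC),(0,0),4)
    print(g[16,8:32])
    cv2.imwrite(f"pics/hole_{n}.png",cv2.resize(np.clip(g*4.,0,255).astype(np.uint8),None,fx=10,fy=10))
    np.save(f"g_{n}.npy",g)
    x=int(G[16*K,20*K]); ring=np.median(g); th=(x+ring)/2
    L,lab,S,C=cv2.connectedComponentsWithStats((G<th).astype(np.uint8))
    i=lab[16*K,20*K]; print(th,S[i]);
    cn=cv2.findContours((lab==i).astype(np.uint8),cv2.RETR_EXTERNAL,cv2.CHAIN_APPROX_NONE)[0][0][:,0]
    P=np.array([onz(c,(a+.5)/K-.5+u0,(b+.5)/K-.5+v0,.06)[:2] for a,b in cn]); 
    print(cv2.fitEllipse(P.astype(np.float32)),cv2.minEnclosingCircle(P.astype(np.float32)))
```

```text
s block ((0.4348641633987427, 0.3111567795276642), (0.11067281663417816, 0.11738568544387817), 8.16270923614502)
278.8868093942277 165.3031735329348
[34 35 35 34 29 16 12 12 13 13 14 14 15 15 15 16 17 16 16 19 26 33 33 33]
24.0 [ 104   99  122   57 5404]
((0.4340881407260895, 0.31653860211372375), (0.04547622427344322, 0.045499689877033234), 22.910737991333008) ((0.4336628317832947, 0.3167017102241516), 0.02394678071141243)
t block ((0.4367738664150238, 0.31062567234039307), (0.1100696474313736, 0.1120750829577446), 7.978862285614014)
212.39347094220741 231.9174318236123
[19 14 16 11 13  5  1  4 11 19 19 20 21 19 17 22 14 22 17 18 17 20 12 12]
18.5 [    0     0   320   256 23822]
((0.3942732810974121, 0.2776579260826111), (0.0031681014224886894, 0.005361779127269983), 0.11815833300352097) ((0.39389288425445557, 0.2776954770088196), 0.002645389176905155)
```

View pics/hole_s.png

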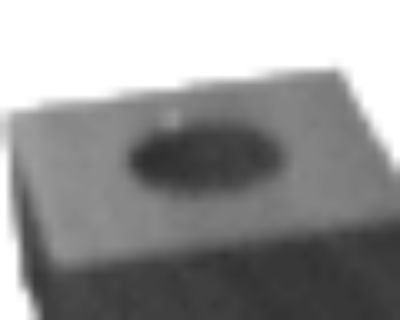

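View pics/hole_t.png

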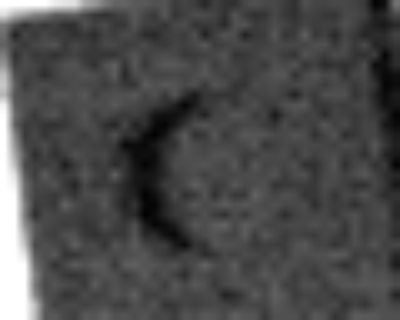

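Run:
```python
from h import *
o=rep()
plan(o["eef_pos"],R(o),[([.445,.14,.29],down(75),7),([.4352,.3108,.285],down(90),6)],-1)
```

```text
t 15.72 depth -34.7 mm lat(e2 -2.6,y -1.7) tiltdir [-0.5   -0.     0.866] jaw 10.0 F tool [ 3.4 -1.8 -0.6] T tool [-0.06  0.16 -0.71] q [-0.42 -0.47  2.17  0.25  0.98 -0.69] op 0.363
[[-0.0025, 0.0003, -0.0225, -9.1, 3.1, -3.3, -1], [-0.0013, 0.0038, -0.0224, -9, 3, -3.4, -1], [-0.0006, 0.0072, -0.0215, -9.1, 3.1, -3.3, -1], [0.0001, 0.0105, -0.0201, -9, 3, -3.3, -1], [0.0004, 0.0135, -0.0182, -9.1, 3.1, -3.4, -1], [0.0004, 0.0163, -0.0158, -9, 3, -3.3, -1], [0.0002, 0.0185, -0.0131, -9.1, 3, -3.3, -1], [0.0008, 0.0271, -0.0089, -2.5, 0, 0, -1], [0.0008, 0.0274, -0.0078, -2.5, 0.1, 0, -1], [0.0009, 0.0278, -0.0065, -2.5, 0, 0, -1]]
[[0.0008, 0.028, -0.0054, -2.5, 0, 0, -1], [0.0009, 0.0282, -0.0041, -2.5, 0, 0, -1], [0.0008, 0.0284, -0.0029, -2.5, 0, 0, -1]]
max 0.0284 9.1 0.028563963310437153 end [0.4352 0.3108 0.285 ]
```

Emit:
drive_tool --pt "-0.0035 0.0003 -0.0225 -9.1 3.1 -3.3 -1" --pt "-0.0013 0.0038 -0.0224 -9 3 -3.4 -1" --pt "-0.0006 0.0072 -0.0215 -9.1 3.1 -3.3 -1" --pt "0.0001 0.0105 -0.0201 -9 3 -3.3 -1" --pt "0.0004 0.0135 -0.0182 -9.1 3.1 -3.4 -1" --pt "0.0004 0.0163 -0.0158 -9 3 -3.3 -1" --pt "0.0002 0.0185 -0.0131 -9.1 3 -3.3 -1" --pt "0.0008 0.0271 -0.0089 -2.5 0 0 -1" --pt "0.0008 0.0274 -0.0078 -2.5 0.1 0 -1" --pt "0.0009 0.0278 -0.0065 -2.5 0 0 -1"

```text
time_s: 16.98
eef_pos: [0.4399, 0.2266, 0.2876]
eef_rot: [0.705, 0.046, 0.706, -0.046]
wrist_force: [0.6, -0.3, -3.6]
opening: 0.366
```

Emit:
drive_tool --pt "0.0008 0.028 -0.0054 -2.5 0 0 -1" --pt "0.0009 0.0282 -0.0041 -2.5 0 0 -1" --pt "0.0008 0.0284 -0.0029 -2.5 0 0 -1" --pt "0 0 0 0 0 0 -1" --pt "0 0 0 0 0 0 -1"

```text
time_s: 17.6
eef_pos: [0.4348, 0.3105, 0.2854]
eef_rot: [0.707, -0.0, 0.707, -0.0]
wrist_force: [-0.5, 0.1, -3.6]
opening: 0.368
```

Run:
```python
from h import *
from bench import camera
o=avg(3); print(o["eef_pos"],R(o).as_matrix().round(4))
for n in("side","top"):
    c=camera(n);M=R(o).as_matrix()
    for k in(0,.106,.158): print(n,k,proj(c,o["eef_pos"]+k*M[:,0]).round(1))
    x0,y0,x1,y1=(200,60,400,220) if n=="side" else (150,150,300,300)
    cv2.imwrite(f"pics/{n}10.png",cv2.resize(np.clip(c["img"][y0:y1,x0:x1,::-1]*1.8,0,255).astype(np.uint8),None,fx=3.7,fy=3.7))
plan(o["eef_pos"],R(o),[([.4352,.3108,.285],down(90),1),([.4352,.3108,.235],down(90),3)],-1)
```

```text
std mm [0.08 0.16 0.2 ]
t 17.70 depth -75.8 mm lat(e2 -117.8,y 324.0) tiltdir [0.001 0.001 1.   ] jaw 90.0 F tool [3.6 0.3 0.3] T tool [ 0.02 -0.01 -0.  ] q [ 0.4   0.05  1.66 -0.    1.43 -1.17] op 0.366
[0.43490048 0.31025983 0.28561029] [[-8.e-04  2.e-04  1.e+00]
 [-8.e-04  1.e+00 -2.e-04]
 [-1.e+00 -8.e-04 -8.e-04]]
side 0 [273.   90.1]
side 0.106 [275.7 127.5]
side 0.158 [277.  144.5]
top 0 [192.2 230.5]
top 0.106 [202.6 231.4]
top 0.158 [207.  231.9]
[[0.0006, 0.0005, 0.0003, 0, 0, 0, -1], [0.0167, 0.0001, 0, 0, 0, 0, -1], [0.0166, 0, 0, 0, 0, 0, -1], [0.0167, 0, 0, 0, 0, 0, -1]]
max 0.0167 0.0 0.01670029939851379 end [0.4352 0.3108 0.235 ]
```

View pics/side10.png

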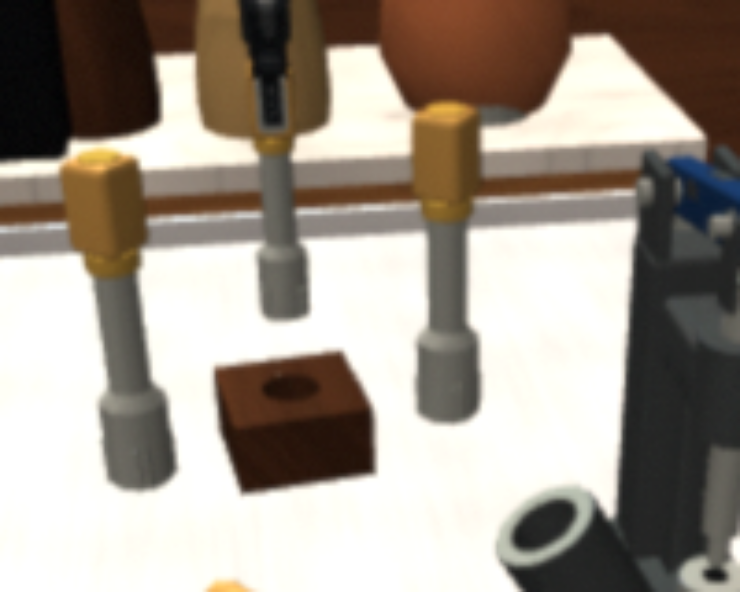

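View pics/top10.png

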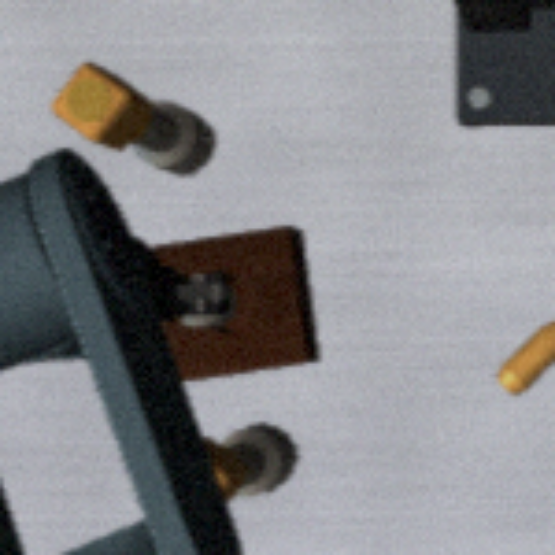

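Emit:
drive_tool --pt "0.0006 0.0008 0.0002 0 0 0 -1" --pt "0.016 0 0 0 0 0 -1" --pt "0.016 0 0 0 0 0 -1" --pt "0.016 0 0 0 0 0 -1" --pt "0.014 0 0 0 0 0 -1" --pt "0 0 0 0 0 0 -1"

```text
time_s: 18.6
eef_pos: [0.4341, 0.3111, 0.2218]
eef_rot: [0.706, -0.001, 0.708, -0.0]
wrist_force: [-0.4, -0.0, -4.4]
opening: 0.365
```

Run:
```python
from h import *
from bench import camera
o=avg(2); print(o["eef_pos"],"mouth z",o["eef_pos"][2]-.158,o["wrist_force"])
c=camera("side")
cv2.imwrite("pics/s11.png",cv2.resize(np.clip(c["img"][60:220,200:400,::-1]*1.8,0,255).astype(np.uint8),None,fx=3.7,fy=3.7))
```

```text
std mm [0.32 0.16 0.59]
t 18.65 depth -21.4 mm lat(e2 -149.9,y 325.1) tiltdir [0.002 0.001 1.   ] jaw 90.1 F tool [ 4.1 -0.1 -0.4] T tool [0.01 0.   0.02] q [ 0.4   0.11  1.73 -0.    1.31 -1.17] op 0.366
[0.43445745 0.31121415 0.22242329] mouth z 0.06442329482309209 [-0.44737864 -0.08585382 -4.08833067]
```

View pics/s11.png

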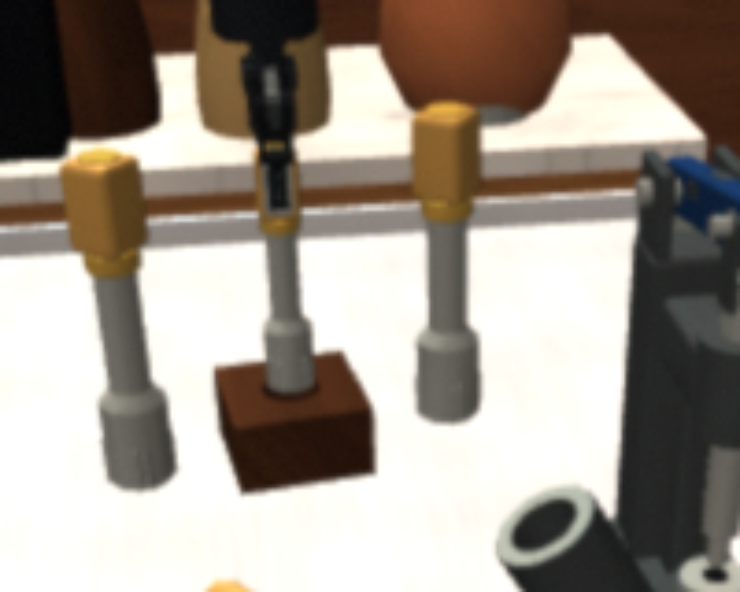

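Emit:
drive_tool --pt "0.006 0 0 0 0 0 -1" --pt "0.006 0 0 0 0 0 -1"

```text
time_s: 19.0
eef_pos: [0.4353, 0.3115, 0.2117]
eef_rot: [0.707, -0.0, 0.707, 0.0]
wrist_force: [-0.2, -0.8, -4.7]
opening: 0.363
```

Run:
```python
from h import *
o=avg(2); print(o["eef_pos"],"mouth z",o["eef_pos"][2]-.158,o["wrist_force"],o["torque"])
```

```text
std mm [0.3  0.13 0.56]
t 19.05 depth -11.2 mm lat(e2 -154.8,y 325.5) tiltdir [0. 0. 1.] jaw 90.0 F tool [ 4.8 -0.4 -0.6] T tool [ 0.04 -0.   -0.02] q [ 0.4   0.12  1.74 -0.    1.28 -1.17] op 0.366
[0.43496595 0.31140443 0.21115039] mouth z 0.05315038599411401 [-0.57270297 -0.35291138 -4.76193161] [-0.01634462 -0.00482164 -0.04114995]
```

In the hole without contact; lower further.

Emit:
drive_tool --pt "0.01 0 0 0 0 0 -1" --pt "0.01 0 0 0 0 0 -1" --pt "0.01 0 0 0 0 0 -1" --pt "0.006 0 0 0 0 0 -1" --pt "0.003 0 0 0 0 0 -1" --pt "0 0 0 0 0 0 -1"

```text
time_s: 19.85
eef_pos: [0.4351, 0.3115, 0.1726]
eef_rot: [0.707, -0.0, 0.707, 0.0]
wrist_force: [-0.5, -0.3, -4.2]
opening: 0.364
```

Run:
```python
from h import *
o=avg(2); print(o["eef_pos"],"mouth z",o["eef_pos"][2]-.158,o["wrist_force"],o["torque"])
```

```text
std mm [0.08 0.04 0.14]
t 19.90 depth 22.2 mm lat(e2 -173.9,y 325.8) tiltdir [-0.  0.  1.] jaw 90.0 F tool [3.9 0.1 0.1] T tool [-0.   -0.01 -0.  ] q [ 0.4   0.17  1.77 -0.    1.2  -1.17] op 0.368
[0.43515065 0.3115011  0.17275233] mouth z 0.014752332204479274 [ 0.12580981  0.14590152 -3.94394725] [-0.00140788 -0.00966942  0.0018144 ]
```

Emit:
drive_tool --pt "0.0015 0 0 0 0 0 -1" --pt "0.0015 0 0 0 0 0 -1" --pt "0 0 0 0 0 0 -1"

```text
time_s: 20.32
eef_pos: [0.4355, 0.3116, 0.1706]
eef_rot: [0.707, -0.0, 0.707, 0.0]
wrist_force: [-1.6, -1.5, 3.7]
opening: 0.364
```

Run:
```python
from h import *
o=avg(2); print(o["eef_pos"],"mouth z",o["eef_pos"][2]-.158,o["wrist_force"],o["torque"])
```

```text
std mm [0.01 0.01 0.  ]
t 20.38 depth 24.3 mm lat(e2 -174.5,y 325.9) tiltdir [-0.001 -0.     1.   ] jaw 90.0 F tool [-3.7 -1.  -1.3] T tool [ 0.02  0.4  -0.25] q [ 0.4   0.17  1.77 -0.    1.2  -1.17] op 0.37
[0.43548971 0.31160051 0.17060228] mouth z 0.012602277393343436 [-1.33011906 -0.97568571  3.72796716] [-0.25110186  0.39593964 -0.02437294]
```

Emit:
drive_tool --pt "0 0 0 0 0 0 0.2" --pt "0 0 0 0 0 0 0.8" --pt "0 0 0 0 0 0 0.8" --pt "0 0 0 0 0 0 0.8" --pt "0 0 0 0 0 0 0.8"

```text
time_s: 21.05
eef_pos: [0.4351, 0.3115, 0.1697]
eef_rot: [0.707, -0.0, 0.707, 0.0]
wrist_force: [0.5, -0.4, 0.3]
opening: 0.897
```

Emit:
drive_tool --pt "-0.01 0 0 0 0 0 0.8" --pt "-0.02 0 0 0 0 0 0.8" --pt "-0.03 0 0 0 0 0 0.8" --pt "-0.04 0 0 0 0 0 0.8" --pt "-0.04 0 0 0 0 0 0.8" --pt "0 0 0 0 0 0 0.8" --pt "0 0 0 0 0 0 0.8"

```text
time_s: 21.92
eef_pos: [0.4349, 0.3114, 0.3097]
eef_rot: [0.707, -0.0, 0.707, 0.0]
wrist_force: [0.0, 0.4, -0.5]
opening: 0.9
```

Run:
```python
from h import *
from bench import camera
o=avg(2); print(o["eef_pos"],o["dq"].round(3),o["wrist_force"])
for n in("side","top"):
    c=camera(n); W=pts(c)
    m=(W[...,2]>.16)&(W[...,2]<.22)&(abs(W[...,0]-.436)<.05)&(abs(W[...,1]-.31)<.05); P=W[m]
    if len(P)>5: print(n,len(P),P.min(0),P.max(0),cv2.minAreaRect(P[:,:2].astype(np.float32)))
    cv2.imwrite(f"pics/{n}12.png",np.clip(c["img"][:,:,::-1]*1.5,0,255).astype(np.uint8))
```

```text
std mm [0.18 0.08 0.43]
t 21.98 depth -96.3 mm lat(e2 -106.1,y 325.0) tiltdir [0.001 0.001 1.   ] jaw 90.0 F tool [0.5 0.1 0. ] T tool [ 0.01 -0.02  0.04] q [ 0.4   0.04  1.63 -0.    1.48 -1.17] op 0.898
[0.43470645 0.31131788 0.3092611 ] [ 0.001  0.012  0.011 -0.002  0.001 -0.001] [ 0.00298156  0.0868735  -0.45473265]
side 215 [0.41946208 0.29142605 0.16019595] [0.45195185 0.32356133 0.20528505] ((0.43578091263771057, 0.3072167932987213), (0.03219130262732506, 0.031739626079797745), 2.0055694580078125)
top 22 [0.42219956 0.29475973 0.16400226] [0.44877836 0.31215143 0.20567937] ((0.43466854095458984, 0.302287220954895), (0.017009146511554718, 0.026566768065094948), 83.91726684570312)
```

View pics/side12.png

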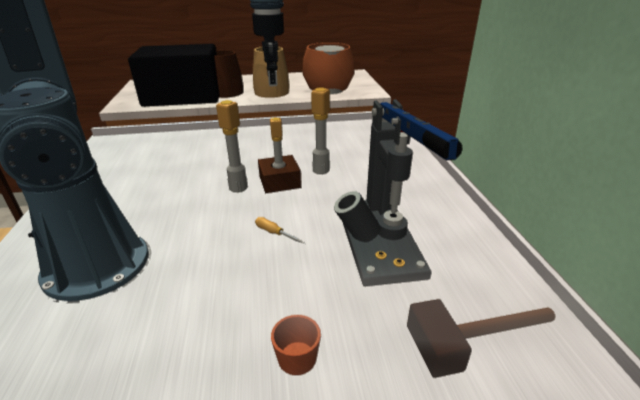

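View pics/top12.png

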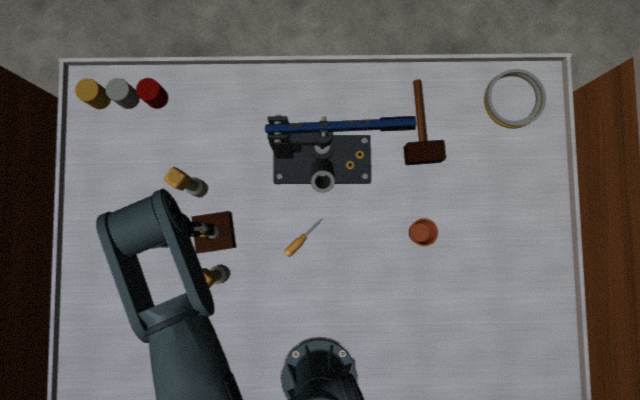

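Run:
```python
from bench import hand_in
print(hand_in())
```

```text
the job is handed in; nothing more can be done
None
```

I seated the wrench on the nut, turned it clockwise to the stop, stood it back in its block, let go, backed the arm off and handed the job in at about 22 s. The simulator gives no verdict, so everything below comes from my own readings.

**Seating:** The first clockwise search caught the nut's corners about 10° out of line and seems to have dragged it along at about 0.3 N m. Turning back about 14° let the socket drop to a measured 95 mm, where it met the floor firmly.

**Tightening:** Turning clockwise from there, the torque rose to about 2.5 N m. After I backed it off until it moved freely and tightened again, it stopped at the same angle at 2.66 N m. I then backed off about 12°, just clear of the stop, and pulled the wrench out.

**Final check:** The pictures show the wrench upright in the block's hole, with its socket end at about floor height just before I let go. The gripper was clear, no force was left on the wrist, and the cup, mallet and awl look where they started.

**What I could not check:**
- **Step order:** The nut value cannot be read. Because of that drag, the nut may have been close to tight when the socket first seated. I estimate it still had at least 10° to go, but if it was already past 2.3 rad the order of the steps would count as failed.
- **Camera offset:** The side camera read positions about 4 mm too far to the left (+y) at the bore and around 6 mm at the block. I corrected for it using contact and the top view.

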